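# Count three spacer discs into the kit tray

### The job

Swing the feeder's retainer lever up and right back, then count exactly three discs off the top of the leaning stack into the grey tray, one by one or several at a time, and lay them in it flat, side by side or stacked, without dropping them. Then bring the lever down again until its ball rests on the discs that remain in the feeder; leave the other things on the bench alone.

Things in the scene. Friction and masses are not known exactly. Their poses are not given: they have to be found in the camera images.
- feeder: Fixed feeder for a stack of discs. Origin on the table under the seat; x horizontal to the open side, y sideways, z up. Steel foot 150 x 180 x 10 mm. The cradle leans 30 degrees: the stack's axis, going up, is (-0.5, 0, 0.866) in this frame. The discs lie square to that axis on a flat seat, against two 8 mm rails on the lower (-x) side, 56 mm long from the seat.
- feeder_seat (a point): Centre of the seat face on which the lowest disc lies: feeder frame (0, 0, 50) mm. The stack starts here and rises 8 mm per disc along the leaning axis; six discs make 48 mm.
- feeder_light (a point): Middle of the underside of the feeder's slim aluminium light bar, 12 x 172 x 14 mm, along the feeder's y, at feeder (-8, 0, 210) mm, held by 10 mm arms from two 10 mm posts on its far side, at x = 55 and y = -80 and 80 mm. It bars the way straight down onto the stack.
- lever (a joint): Retainer lever, a small steel arm on a stiff hinge; it stays where left. At 0 the arm is square to the stack's axis and its black ball (16 mm) hangs 1 mm above a full stack of six. Grows as the arm swings up and back towards the feeder's -x, to a stop at 1.75; negative below the full stack, about -0.55 with the ball on a stack of three, least -0.9.
- lever_handle (a point): Middle of the lever's handle, a black bar 12 mm thick, 30 mm long, along the feeder's y. From the hinge it lies 58 mm along the arm and 22 mm square to it on the upper side (at lever 0: 58 mm along (0.866, 0, 0.5) plus 22 mm along (-0.5, 0, 0.866), feeder frame).
- lever_hinge (a point): Point on the lever's hinge axis, which runs along the feeder's y. From the seat centre 48 mm along (-0.866, 0, -0.5) plus 57 mm along (-0.5, 0, 0.866), feeder frame. The ball's centre lies 48 mm from it along the arm.
- tray: Fixed grey kit tray, empty at the start, open on top, 170 (x) x 130 (y) x 20 mm high outside, walls and floor 4 mm. Origin: centre of its underside.
- disc_1: Plain aluminium spacer disc, 40 mm across, 8 mm thick, 30 g, the top disc of the stack at the start. Origin: its centre; z along its axis.
- disc_2: Plain aluminium spacer disc, 40 mm across, 8 mm thick, 30 g, the second from the top at the start. Origin: its centre; z along its axis.
- disc_3: Plain aluminium spacer disc, 40 mm across, 8 mm thick, 30 g, the third from the top at the start. Origin: its centre; z along its axis.
- disc_4: Plain aluminium spacer disc, 40 mm across, 8 mm thick, 30 g, the fourth from the top at the start. Origin: its centre; z along its axis.
- disc_5: Plain aluminium spacer disc, 40 mm across, 8 mm thick, 30 g, the fifth from the top at the start. Origin: its centre; z along its axis.
- disc_6: Plain aluminium spacer disc, 40 mm across, 8 mm thick, 30 g, the lowest disc at the start. Origin: its centre; z along its axis.
- tape: Roll of red tape, 60 mm across, 20 mm high; leave alone.
- motor: Small round motor with a brass hub, 56 mm across, 44 mm high; leave alone.
- screwdriver: Screwdriver 180 mm long lying on the table; leave alone.
- glue: Jar of glue, 44 mm across, 90 mm high; leave alone.

How it is judged:
By the outcome, as a careful person would: the job done as asked, in the order asked, and still so for the second after the job is handed in, with the robot touching nothing.
It also fails if it takes over 72 s, if anything falls off the work surface, if the arm or the gripper's body presses on something with over 40 N, if the wrist force passes 120 N, or if a joint passes its speed limit or range.

### The arm

A 6-joint arm with a two-finger parallel gripper is mounted at the origin on the work surface. World frame = base frame: x ahead of the robot, y to its left, z up, the work surface at z = 0. Lengths are in m, angles in degrees, forces in N, time in s.
With the tool pointing down it reaches from about 0.275 to 0.825 m from the base axis. Payload 4.9 kg.
Tool frame: the origin (TCP) lies at the very end of the fingers, on their centre line; the grasp point (between the pads) lies ctrl.pinch_z behind it (ctrl.pinch_z is the distance from the TCP to the grasp point, in m); z points along the fingers, y is the line along which they close (so a half turn about z gives the same grasp; the last joint's range is limited). The gripper opens to 85 mm and grips with 20 to 120 N. Pads are 22 mm wide; open, the fingers measure 114 mm over their backs; the gripper's body (76 mm by 85 mm) begins 54 mm behind the grasp point. The pads swing forward as they close: fully open they stand 13 mm farther back than shut.
Start: joints at [-78.85, 18.69, -11.035, 60.275, 0, 82.311], TCP at [0.178, -0.521, 0.231] pointing down, gripper open.
Joint ranges: [-152.03, 152.03], [-55.5, 102.48], [-74.3, 77.21], [-110.64, 120.58], [-84.22, 78.4], [-180, 180]. Speed limits (degrees/s): [147.25, 147.25, 180, 180, 180, 180].

### API

Orientations are given as [roll, pitch, yaw] about the fixed x, y, z axes, in that order (R = Rz(yaw) Ry(pitch) Rx(roll)).
In Python, from workcell import ctrl gives the robot as it stands.
- The arm moves only by the shell command python3 -m creep 'ROWS' [FORCE]. ROWS is JSON, one flat list of numbers, 7 for each row, row after row: the turn, a rotation vector about the tool's x, y, z in rad, then the shift along the tool's x, y, z in mm, then the finger opening in mm, from 0 to 85.4. A call has 1 to 20 rows; each row shifts and turns the commanded pose from where the row before left it, along the tool's axes as they then stand; what a row does not reach is not made up. A row lasts 1/10 s, in which the tool goes at most 50 mm and 8.59 degrees, less where a joint would pass 70% of its speed; a pose out of reach is approached as far as the arm can. A call is refused whole if a number of a shift passes 50 or a number of a turn 0.15, either way. A call with a gripper value outside its range is refused whole. The fingers move at their own pace and stop on an object; FORCE is the grip in N (left out, the last holds). Time passes only in rows, so rows that do not move let the fingers close. It gives the time, the measured TCP pose, the force, the opening and the grip force at its end, in the units of the state.
- ctrl.read_state(): the state, without advancing time (a new reading comes with each control period).
- ctrl.grab_frame(name): name is "scene" or "top" or "wrist"; returns the picture (420x560x3 uint8, red, green, blue); there is no depth.
- ctrl.camera_info(name): a dict with "mtx" (3x3 intrinsics, pixels), "origin" and "rotation" of the camera in the world; the wrist camera has in their place "mount" (4x4, takes a point from camera to tool coordinates, whose origin is the TCP and whose axes are the flange's). Camera axes: x right, y down, z forward; pixel columns grow to the right and rows downward; lengths in m; the calibration is good to about 2 mm. A picture is of the moment at which its call begins: read the wrist's pose just before it. camera_info takes no time and is no camera call.
- ctrl.sign_off(): hands the job in; it is judged then, once.
The state is a dict: "time": time; "joint_pos": joint angles; "joint_vel": joint speeds; "joint_efforts": joint torques, N m; "tool_pos": TCP position; "orientation": TCP orientation; "ft_force": force on the tool from outside, world axes, zero at the start; "torque": the same for the moment, N m; "width": opening from 0.0 (shut) to 1.0 (fully open); "grasp_force": force on a finger pad.
Only numpy, scipy, OpenCV 4.12 (cv2) and the standard library are available. Lean on these libraries where they do the work, as an engineer would, in place of code of your own. Each camera call takes 0.05 s, during which the arm holds its last target. There are 200 camera calls.

## Working session

There is one attempt and no reset: what is moved stays moved. The work goes in short steps, Python scripts to look and compute and a shell command to move; the robot and the scene stay as the last step left them, time stands still between calls to the robot, and variables do not carry over. Pictures are saved under pics/ and viewed, at most 10 in all, crops included, and the job is handed in when it is done.

```bash
ls; mkdir -p pics
python3 - <<'E'
from workcell import ctrl
import cv2,numpy as np
print(ctrl.read_state(), ctrl.pinch_z)
for n in ["scene","top"]:
    cv2.imwrite(f"pics/{n}0.png",ctrl.grab_frame(n)[:,:,::-1])
for n in ["scene","top","wrist"]: print(n,ctrl.camera_info(n))
E
```

```text
pics
{'time': 0.0, 'joint_pos': array([-7.88483162e+01,  1.87328207e+01, -1.10907854e+01,  6.02734869e+01,
        7.00284118e-04,  8.23101970e+01]), 'joint_vel': array([ 0.05187631, -0.1404884 , -0.03747653,  0.06581768, -0.07163843,
        0.05571591]), 'joint_efforts': array([ 1.58877529e-04, -4.43403983e+01,  2.62439901e+01,  1.54685893e-02,
       -2.02113401e-04,  6.82474834e-06]), 'tool_pos': array([ 0.17752134, -0.51996951,  0.2305038 ]), 'orientation': array([-1.79903874e+02, -1.36859864e-02,  1.88414748e+01]), 'ft_force': array([ 0.05904655, -0.24337086,  0.49229636]), 'torque': array([ 0.02743623,  0.04317979, -0.00354495]), 'grasp_force': 0.0, 'width': 1.0032932879187317} 0.0187
scene {'mtx': array([[493.40577826,   0.        , 274.14331649],
       [  0.        , 493.40577826, 204.99415952],
       [  0.        ,   0.        ,   1.        ]]), 'origin': array([ 1.51439327, -0.48576376,  1.04830019]), 'rotation': array([-130.37152677,    0.16516359,   62.86261414])}
top {'mtx': array([[457.0582015 ,   0.        , 277.05532646],
       [  0.        , 457.0582015 , 214.34225094],
       [  0.        ,   0.        ,   1.        ]]), 'origin': array([ 0.46192201, -0.0171856 ,  1.27565397]), 'rotation': array([-175.12371749,   -0.48044987,  -88.30393522])}
wrist {'mtx': array([[322.78830738,   0.        , 279.72776759],
       [  0.        , 322.78830738, 210.39088652],
       [  0.        ,   0.        ,   1.        ]]), 'mount': array([[ 1.16010797e-03, -9.45333841e-01, -3.26102106e-01,
         8.43474385e-02],
       [ 9.99999282e-01,  9.98789198e-04,  6.62117493e-04,
        -3.56625551e-04],
       [-3.00214812e-04, -3.26102640e-01,  9.45334321e-01,
        -1.42933953e-01],
       [ 0.00000000e+00,  0.00000000e+00,  0.00000000e+00,
         1.00000000e+00]])}
```

View pics/scene0.png

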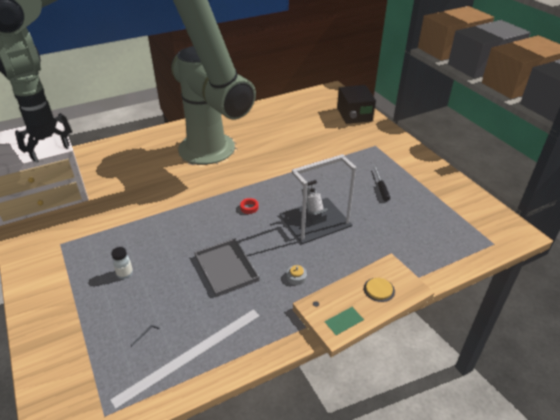

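View pics/top0.png

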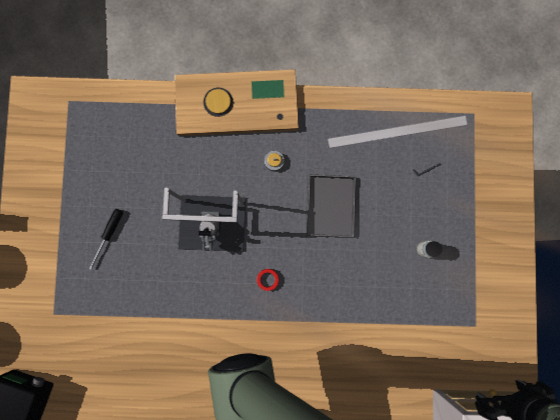

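The scene picture shows the feeder at about (316,215) px, with the bar from (293,175) to (353,163) and the tray at (226,267). In the top view the bar runs from (163,217) to (238,221), the posts sit on the +x side, and the tray is at (333,207). The lever is on the robot side. Next I'll measure coarsely.

```bash
cat > h.py <<'E'
from workcell import ctrl
import numpy as np,cv2
from scipy.spatial.transform import Rotation as Ro
def cam(n,st=None):
    i=ctrl.camera_info(n)
    if n!="wrist": return i["mtx"],np.array(i["origin"]),Ro.from_euler('xyz',i["rotation"],degrees=True).as_matrix()
    R=Ro.from_euler('xyz',st["orientation"],degrees=True).as_matrix(); m=i["mount"]
    return i["mtx"],st["tool_pos"]+R@m[:3,3],R@m[:3,:3]
def onz(c,uv,z):
    K,o,R=c; d=R@np.linalg.solve(K,[uv[0],uv[1],1.]); return o+d*(z-o[2])/d[2]
def proj(c,p):
    K,o,R=c; q=K@(R.T@(np.asarray(p)-o)); return q[:2]/q[2]
E
python3 - <<'E'
from h import *
c=cam("top"); im=cv2.imread("pics/top0.png")
print("check scene/base", proj(cam("scene"),[0,0,0]))
for uv in [(163,217),(238,221)]: print("bar",onz(c,uv,.217))
hs=cv2.cvtColor(im,cv2.COLOR_BGR2HSV)
# bright bar mask
m=((im.min(2)>165)&(hs[:,:,1]<50)).astype(np.uint8); m[:,:150]=0;m[:,250:]=0;m[:205]=0;m[228:]=0
ys,xs=np.nonzero(m); print(len(xs),xs.min(),xs.max(),cv2.minAreaRect(np.c_[xs,ys].astype(np.float32)))
# tray interior
g=cv2.cvtColor(im,cv2.COLOR_BGR2GRAY); print(g[207,300:365:1]); print(g[170:245,333])
E
```

```text
check scene/base [206.92585579 147.82759876]
bar [0.53826657 0.24078009 0.217     ]
bar [0.53422222 0.0667321  0.217     ]
351 163 235 ((199.0, 214.5), (19.0, 72.0), 90.0)
[ 88  91  97  99 100  93  88  89  83  54  48  47  48  51  74  92  91  93
  91  91  90  90  91  90  91  91  90  89  92  90  92  89  92  90  90  90
  90  90  90  88  91  90  90  90  90  89  90  90  91  90  89  89  78  76
  78  41  42  45  44  66  89  89  90  91  91]
[ 98  95  95  96  93  81  85  29  51  89  90  88  87  89  88  89  88  90
  90  89  88  88  90  89  92  89  91  91  88  89  90  92  90  89  90  90
  89  90  90  90  89  90  90  91  92  91  91  90  90  92  90  91  91  92
  91  91  93  91  92  92  92  92  92  92  90  80  71  92  94  95  97  98
 100  99  96]
```

```bash
python3 -m creep '[0,0,-0.14,0,0,-5,85, 0,0,-0.14,0,0,-5,85, 0,0,-0.14,0,0,-5,85, 0,0,-0.14,0,0,-5,85, 0,0,-0.14,0,0,-5,85, 0,0,-0.14,0,0,-5,85, 0,0,-0.14,0,0,-5,85, 0,0,-0.14,0,0,-5,85, 0,0,-0.14,0,0,-5,85, 0,0,-0.14,0,0,-5,85, 0,0,-0.14,0,0,-5,85, 0,0,-0.14,0,0,-5,85, 0,0,-0.14,0,0,-5,85, 0,0,-0.14,0,0,-5,85, 0,0,-0.14,0,0,-5,85, 0,0,-0.14,0,0,-5,85, 0,0,-0.14,0,0,-5,85, 0,0,-0.14,0,0,-5,85, 0,0,-0.14,0,0,-5,85, 0,0,-0.14,0,0,-5,85]'
cat >> h.py <<'E'
def to(p,R,seat=None):
    "tool-frame shift (mm) and rotvec from the present pose to p,R"
    s=ctrl.read_state(); Rc=Ro.from_euler('xyz',s["orientation"],degrees=True).as_matrix()
    print("shift",np.round(Rc.T@(np.array(p)-s["tool_pos"])*1e3,1),"turn",np.round(Ro.from_matrix(Rc.T@R).as_rotvec(),3),"t",round(s["time"],2))
E
python3 - <<'E'
from h import *
a=np.radians(1.3);
Rf=Ro.from_euler('z',a).as_matrix()
z=Rf@[.5,0,-.866]; x=Rf@[-.866,0,-.5]; y=np.cross(z,x)
to(np.array([.454,.154,.206]),np.c_[x,y,z])
E
```

```text
time: 2.1
tool_pos: [0.1776, -0.5202, 0.331]
orientation: [179.9, -0.0, 179.6]
ft_force: [0.4, -0.3, 0.6]
width: 0.992
grasp_force: 0.0
shift [-271.7  676.   125.7] turn [-0.007 -0.524 -0.029] t 2.1
```

```bash
python3 -m creep '[0,0,0,-16,40,0,85,0,0,0,-16,40,0,85,0,0,0,-16,40,0,85,0,0,0,-16,40,0,85,0,0,0,-16,40,0,85,0,0,0,-16,40,0,85,0,0,0,-16,40,0,85,0,0,0,-16,40,0,85,0,0,0,-16,40,0,85,0,0,0,-16,40,0,85,0,0,0,-16,40,0,85,0,0,0,-16,40,0,85,0,0,0,-16,40,0,85,0,0,0,-16,40,0,85,0,0,0,-16,40,0,85,0,0,0,-16,40,0,85,0,0,0,-16,40,0,85]'
python3 -m creep '[0,-0.131,0,0,0,0,85,0,-0.131,0,0,0,0,85,0,-0.131,0,0,0,0,85,0,-0.131,0,0,0,0,85,0,0,0,0,0,0,85,0,0,0,0,0,0,85]'
python3 - <<'E'
from h import *
a=np.radians(1.3);
Rf=Ro.from_euler('z',a).as_matrix()
z=Rf@[.5,0,-.866]; x=Rf@[-.866,0,-.5]; y=np.cross(z,x)
to(np.array([.454,.154,.206]),np.c_[x,y,z])
np.save("w1.npy",np.array(ctrl.read_state(),dtype=object),allow_pickle=True)
cv2.imwrite("pics/w1.png",ctrl.grab_frame("wrist")[:,:,::-1])
E
```

```text
time: 3.8
tool_pos: [0.4584, 0.1578, 0.331]
orientation: [-180.0, -0.0, 179.3]
ft_force: [0.3, -0.8, 0.3]
width: 0.998
grasp_force: 0.0
time: 4.4
tool_pos: [0.4578, 0.156, 0.3317]
orientation: [-180.0, 29.9, 179.3]
ft_force: [0.3, 0.5, 0.6]
width: 0.998
grasp_force: 0.0
shift [ 65.9  -2.1 107.1] turn [-0.017 -0.002 -0.03 ] t 4.4
```

View pics/w1.png

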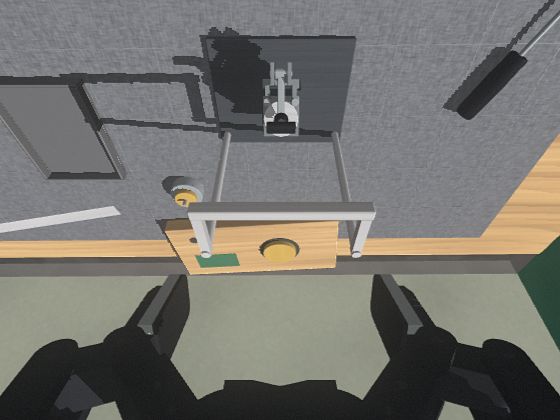

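The foot's near corners are at about (204,37) and (356,37), the bar's ends at (190,208) and (375,208), the handle at (281,127) and the hinge at about (283,85). The tray is on the left.

Run:
```python
from h import *
st=np.load("w1.npy",allow_pickle=True).item(); c=cam("wrist",st)
im=cv2.imread("pics/w1.png"); g=cv2.cvtColor(im,cv2.COLOR_BGR2GRAY)
for uv in [(202,37),(354,36.5)]: print("foot corner",onz(c,uv,.01))
print(g[30:45,300]); print("row50",g[50,195:212],g[50,345:362]); print("rows120 R",g[120,338:364])
print("row bar",g[198:225,280]); print("L",g[212,183:200],"R",g[212,365:382])
print("handle row",g[127,258:305]); print("handle col",g[112:140,272])
f=lambda p:proj(c,p)
# predicted pixels for guess
for x0,y0,a in [(.544,.154,0.0),(.544,.154,1.3)]:
    Rf=Ro.from_euler('z',a,degrees=True).as_matrix(); P=lambda q:np.round(f(Rf@(np.array(q)/1e3)+[x0,y0,0]),1)
    print(a,"barL/R top near",P([-14,86,224]),P([-14,-86,224]),"bar far top",P([-2,86,224]),"foot near",P([-75,90,10]),P([-75,-90,10]))
    S=np.array([0,0,50.]);pe=np.array([.866,0,.5]);ax=np.array([-.5,0,.866])
    print("handle",P(S+10*pe+79*ax),"hinge",P(S-48*pe+57*ax),"stack top",P(S+48*ax))
```

```text
foot corner [0.46543975 0.06484598 0.01      ]
foot corner [0.46685439 0.24376737 0.01      ]
[130 132 130 130 129 130  50  51  56  80  84  86  86  82  80]
row50 [119 123 125 127 127 132 130  80  65  64  62  62  60  81  82  83  84] [ 82  84  86  83  83  84  83  82  78  98 121 120 118 117 118 119 120]
rows120 R [ 87  86  88  87  95 125 131 129 132 130 130 121 124 126 127 130 125 124
 128 126 127 125 120 119 117 116]
row bar [126 127 131 125 106 108 107 109 108 110 108 111 111 122 171 193 205 207
 210 208 204 203 127  95  97 104 161]
L [129 129 128 120 116 150 157 155 155 156 159 158 158 159 158 159 159] R [178 180 178 177 177 178 178 176 177 182 196 145 130 131 130 128 128]
handle row [ 55  56  52  53  47  72 128 115  78  54  50  50  53  53  49  55  49  50
  52  55  54  49  50  54  54  53  52  51  53  55  50  52  57  54  53  55
  51  64 125 134 117  91  83  83  86  86  85]
handle col [115 112 111 122 192 117 210 207 206 156  32  41  40  44  50  49  51  49
  52  49  48  81 145 136  97  86  85  87]
0.0 barL/R top near [374.5 208.5] [181.5 209.9] bar far top [371.8 217.2] foot near [353.9  38.4] [201.9  40.2]
handle [277.9 127.1] hinge [277.5  69.2] stack top [278.1 115.8]
1.3 barL/R top near [374.6 207.1] [181.7 211.3] bar far top [372.1 215.8] foot near [352.7  36.6] [200.8  42. ]
handle [277.3 127.1] hinge [276.   69.3] stack top [277.7 115.8]
```

```bash
python3 -m creep '[0,0,0,28,0,0,85,0,0,0,28,0,0,85,0,0,0,0,0,30,85,0,0,0,0,0,30,85,0,0,0,0,0,20,85,0,0,0,0,0,0,85,0,0,0,0,0,0,85]'
python3 - <<'E'
from h import *
s=ctrl.read_state(); np.save("w2.npy",np.array(s,dtype=object),allow_pickle=True); print(s["tool_pos"],s["orientation"])
cv2.imwrite("pics/w2.png",ctrl.grab_frame("wrist")[:,:,::-1])
E
```

```text
time: 5.15
tool_pos: [0.4516, 0.1561, 0.2349]
orientation: [-180.0, 30.0, 179.2]
ft_force: [-1.1, -0.1, -0.3]
width: 0.995
grasp_force: 0.0
[0.45163    0.15605654 0.23492511] [-179.99732118   29.97008131  179.20785848]
```

View pics/w2.png

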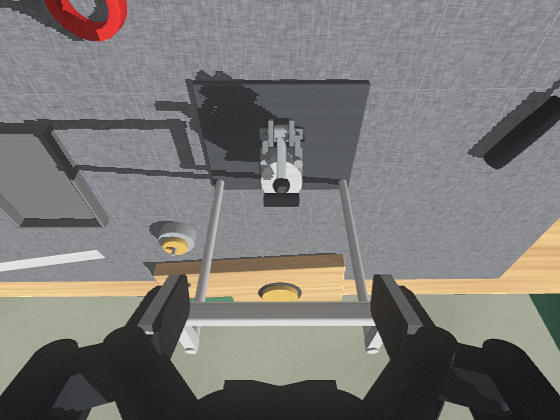

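View 2: the handle is at (281,199), columns about 264–299. The ball and disc top are at about (281,182), and the foot's near corners are at (188,81) and (369,81).

```bash
python3 - <<'E'
from h import *
S=[np.load(f"w{i}.npy",allow_pickle=True).item() for i in (1,2)]
C=[cam("wrist",s) for s in S]
G=[cv2.imread(f"pics/w{i}.png",0) for i in (1,2)]
print("h2 row",G[1][200,256:306]); print("h2 col",G[1][185:212,270])
print("foot2 row95",G[1][95,180:205],G[1][95,358:375],"col",G[1][72:90,330])
print("foot1 row45/70",G[0][70,192:215],G[0][70,342:362])
print("bar2 col",G[1][295:330,280])
def tri(cs,uvs):
    A=np.zeros((3,3));b=np.zeros(3)
    for (K,o,R),uv in zip(cs,uvs):
        d=R@np.linalg.solve(K,[*uv,1]);d/=np.linalg.norm(d);M=np.eye(3)-np.outer(d,d);A+=M;b+=M@o
    return np.linalg.solve(A,b)
print("handle",tri(C,[(280.5,127.5),(281.5,199.5)]))
print("postbaseL",onz(C[0],(230,133),.01))
# foot-corner scale: in view 2
for c,l,r in ((C[0],(203,38.5),(356,38.5)),(C[1],(190,82.5),(370,82.5))): print(onz(c,l,.01),onz(c,r,.01))
E
python3 - <<'E'
import cv2,numpy as np
a=cv2.imread('pics/w1.png')[20:150,190:370]; b=cv2.imread('pics/w2.png')[70:220,180:380]
a=cv2.resize(a,None,fx=2.1,fy=2.1,interpolation=0); b=cv2.resize(b,None,fx=2,fy=2,interpolation=0)
o=np.zeros((320,800,3),np.uint8); o[:a.shape[0],:a.shape[1]]=a; o[:b.shape[0],400:400+b.shape[1]]=b
cv2.imwrite('pics/c1.png',o)
E
```

```text
h2 row [143 140 144 142 139 140 141  93  56  54  55  56  58  53  56  54  57  56
  55  53  57  56  57  58  57  54  53  56  57  60  59  61  58  57  59  58
  59  58  61  57  60  57  53  99 131 141 141 136 133 132]
h2 col [216 219 219 213 213 215 216 213  33  46  46  52  49  52  54  56  54  55
  56  54  53  63 144 137 135 130 133]
foot2 row95 [125 133 131 135 140 142 142 139 138  87  71  72  71  63  69  90  92  94
  91  93  93  93  66  58  56] [ 88  91  91  90  90  90  91  92  87  95 112 131 136 132 130 132 132] col [141 140 135 135 141 136 136  70  58  56  57  58  83  87  92  94  90  90]
foot1 row45/70 [128 128 131 129 130 127 126 135  84  63  64  61  67  67  67  63  64  67
  54  49  49  47  50] [ 83  82  81  82  84  82  83  81  79 116 135 136 132 131 129 127 130 129
 128 126]
bar2 col [198 198 199 197 198 196 181 133 114 110 115 119 116 117 116 120 120 120
 121 117 121 120 117 142 177 205 218 220 221 221 217 164 166 167 165]
handle [0.51037527 0.15703722 0.12821289]
postbaseL [0.60066042 0.08063443 0.01      ]
[0.46711901 0.065706   0.01      ] [0.4691081  0.24649175 0.01      ]
[0.46548759 0.067047   0.01      ] [0.46773754 0.24617681 0.01      ]
```

View pics/c1.png

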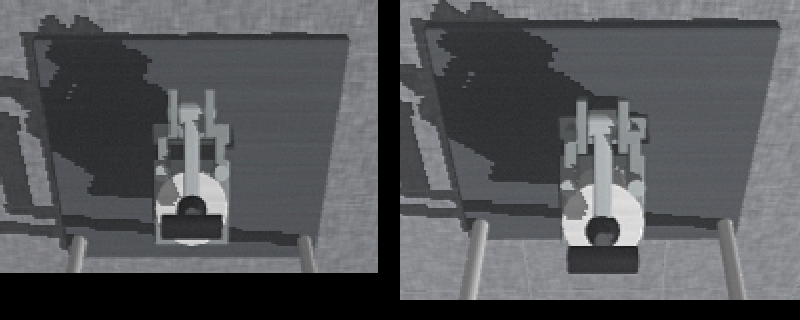

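```bash
python3 -m creep '[0,0,0,1,0.5,30,70,0,0,0,1,0.5,30,60,0,0,0,0.4,0,30,60,0,0,0,0,0,25,60,0,0,0,0,0,0,60,0,0,0,0,0,0,60,0,0,0,0,0,0,60]'
cat >> h.py <<'E'
X0=np.array([.544,.157,.05]); A=-.75
def pa(p=None):
    "perp, y, axial (mm) of TCP"
    s=ctrl.read_state(); p=s["tool_pos"] if p is None else p
    q=Ro.from_euler('z',A,degrees=True).as_matrix().T@(p-X0)*1e3
    print("t %.2f perp %.1f y %.1f ax %.1f"%(s["time"],.866*q[0]+.5*q[2],q[1],-.5*q[0]+.866*q[2]),"rpy",np.round(s["orientation"],1),"F",np.round(s["ft_force"],1),"g",round(s["grasp_force"],1),"w",round(s["width"],3))
def shot(n,f):
    s=ctrl.read_state(); cv2.imwrite(f"pics/{f}.png",ctrl.grab_frame(n)[:,:,::-1]); return cam(n,s)
E
python3 - <<'E'
from h import *
pa(); c=shot("wrist","w3")
for q in [(10,0,79),(10,15,85),(10,-15,85)]:
    Rf=Ro.from_euler('z',A,degrees=True).as_matrix()
    print(proj(c,X0+Rf@np.array([.866*q[0]-.5*q[2],q[1],.5*q[0]+.866*q[2]])/1e3))
E
```

```text
time: 5.9
tool_pos: [0.506, 0.1567, 0.135]
orientation: [180.0, 30.1, 179.3]
ft_force: [-0.2, -0.2, -0.0]
width: 0.704
grasp_force: 0.0
t 5.90 perp 9.6 y -0.8 ax 92.6 rpy [180.   30.1 179.3] F [-0.2 -0.2 -0. ] g 0.0 w 0.704
[280.18128142 262.99656563]
[308.71967642 268.52057062]
[251.69285911 268.48788468]
```

View pics/w3.png

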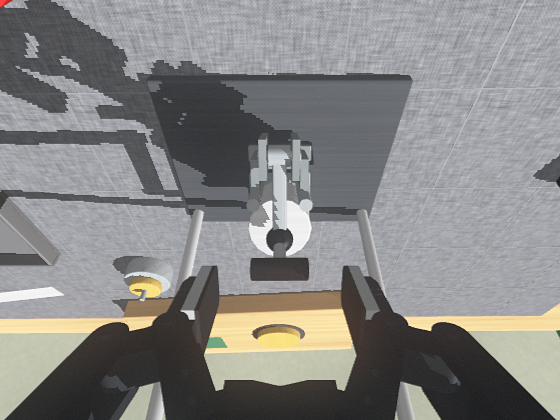

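The handle is at (279,269), spanning columns 250–308 against 252–309 predicted, and the fingers are centred at column 280. The model is good, so I'll descend and grip the handle ends.

```bash
python3 -m creep '[0,0,0,0,0,15,60,0,0,0,0,0,15,50,0,0,0,0,0,1,30,0,0,0,0,0,0,25,0,0,0,0,0,0,25,0,0,0,0,0,0,25,0,0,0,0,0,0,25,0,0,0,0,0,0,25]' 30
python3 - <<'E'
from h import *
pa()
# arc of the handle, from lever 0: cumulative tool (x=-perp, z=-axial) shifts
for t in np.arange(0,1.80,.125):
    p=58*np.cos(t)-22*np.sin(t)-48; a=58*np.sin(t)+22*np.cos(t)+57
    print(round(t,3),round(10-p,1),round(79-a,1))
E
```

```text
time: 6.75
tool_pos: [0.5209, 0.1562, 0.1068]
orientation: [180.0, 30.1, 179.3]
ft_force: [-0.8, -0.5, 0.4]
width: 0.336
grasp_force: 29.8
t 6.75 perp 8.5 y -1.1 ax 60.7 rpy [180.   30.1 179.3] F [-0.8 -0.5  0.4] g 29.8 w 0.336
0.0 0.0 0.0
0.125 3.2 -7.1
0.25 7.2 -13.7
0.375 12.1 -19.7
0.5 17.6 -25.1
0.625 23.8 -29.8
0.75 30.6 -33.6
0.875 37.7 -36.6
1.0 45.2 -38.7
1.125 52.8 -39.8
1.25 60.6 -40.0
1.375 68.3 -39.2
1.5 75.8 -37.4
1.625 83.1 -34.7
1.75 90.0 -31.1
```

```bash
python3 -m creep '[0,0,0,3.2,0,-7.1,25,0,0,0,4,0,-6.6,25,0,0,0,4.9,0,-6,25,0,0,0,5.5,0,-5.4,25,0,0,0,6.2,0,-4.7,25,0,0,0,6.8,0,-3.8,25,0,0,0,7.1,0,-3,25,0,0,0,0,0,0,25]'
python3 -c "
from h import *; pa()"
```

```text
time: 7.55
tool_pos: [0.4693, 0.1567, 0.1193]
orientation: [-180.0, 30.0, 179.3]
ft_force: [5.8, 1.4, -14.0]
width: 0.338
grasp_force: 31.7
t 7.55 perp -30.1 y -1.3 ax 97.3 rpy [-180.    30.   179.3] F [  5.8   1.4 -14. ] g 31.7 w 0.338
```

```bash
python3 -m creep '[0,0,0,7.5,0,-2.1,25,0,0,0,7.6,0,-1.1,25,0,0,0,7.8,0,-0.2,25,0,0,0,7.7,0,0.8,25,0,0,0,7.5,0,1.8,25,0,0,0,7.3,0,2.7,25,0,0,0,6.9,0,3.6,25,0,0,0,0,0,0,25,0,0,0,0,0,0,25]'
python3 -c "
from h import *; pa(); shot('wrist','w4'); shot('scene','s4')"
```

```text
time: 8.45
tool_pos: [0.4288, 0.1573, 0.0893]
orientation: [-180.0, 30.3, 179.2]
ft_force: [-0.0, -4.3, 9.2]
width: 0.341
grasp_force: 33.8
t 8.45 perp -80.1 y -1.2 ax 91.7 rpy [-180.    30.3  179.2] F [-0.  -4.3  9.2] g 33.8 w 0.341
```

View pics/w4.png

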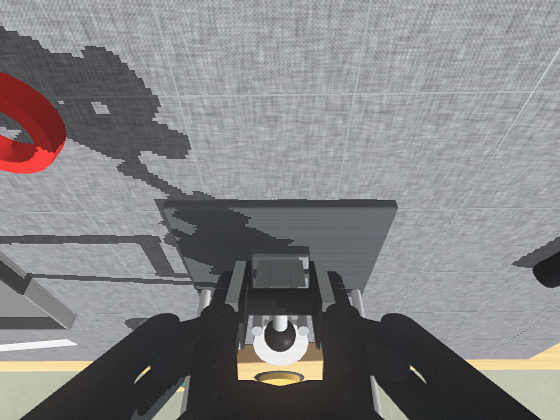

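The lever is back: the pinch is at (-80,110), which matches the prediction at 1.75. I'll release, retract, and touch the top of the stack with shut fingers to get its height.

```bash
python3 -m creep '[0,0,0,0,0,0,60,0,0,0,0,0,0,60,0,0,0,0,0,0,60,0,0,0,0,0,-10,60,0,0,0,0,0,-30,60,0,0,0,0,0,-35,30,0,0,0,-20,0,0,0,0,0,0,-30,0.5,0,0,0,0,0,-30,0.5,0,0,0,0,0,-3,0,30,0,0,0,0,0,0,30,0,0,0,0,0,0,30,0]'
python3 -c "
from h import *; pa()"
```

```text
time: 9.75
tool_pos: [0.5069, 0.1574, 0.1157]
orientation: [180.0, 30.0, 179.3]
ft_force: [-0.4, 0.4, 0.3]
width: -0.004
grasp_force: 0.0
t 9.75 perp 0.7 y -0.0 ax 75.4 rpy [180.   30.  179.3] F [-0.4  0.4  0.3] g 0.0 w -0.004
```

```bash
python3 -m creep '[0,0,0,-2,0,12,0,0,0,0,0,0,11,0,0,0,0,0,0,0,0]'; python3 -c "
from h import *; pa()"
python3 -m creep '[0,0,0,0,0,1,0,0,0,0,0,0,1,0,0,0,0,0,0,0,0]'; python3 -c "
from h import *; pa()"
python3 -m creep '[0,0,0,0,0,1,0,0,0,0,0,0,0,0]'; python3 -c "
from h import *; pa()"
```

```text
time: 10.05
tool_pos: [0.5192, 0.157, 0.0962]
orientation: [-180.0, 29.9, 179.3]
ft_force: [-0.8, 0.8, 0.3]
width: 0.005
grasp_force: 0.0
t 10.05 perp 1.7 y -0.4 ax 52.4 rpy [-180.    29.9  179.3] F [-0.8  0.8  0.3] g 0.0 w 0.005
time: 10.35
tool_pos: [0.5211, 0.1573, 0.0969]
orientation: [180.0, 30.1, 179.3]
ft_force: [-0.8, 0.2, 0.7]
width: 0.005
grasp_force: 0.0
t 10.35 perp 3.6 y 0.0 ax 52.1 rpy [180.   30.1 179.3] F [-0.8  0.2  0.7] g 0.0 w 0.005
time: 10.55
tool_pos: [0.5215, 0.1572, 0.0957]
orientation: [180.0, 30.1, 179.3]
ft_force: [0.1, 0.5, -0.6]
width: -0.002
grasp_force: 0.0
t 10.55 perp 3.4 y -0.1 ax 50.8 rpy [180.   30.1 179.3] F [ 0.1  0.5 -0.6] g 0.0 w -0.002
```

```bash
for i in 1 2 ; do python3 -m creep '[0,0,0,0,0,1,0,0,0,0,0,0,0.5,0,0,0,0,0,0,0,0]' >/dev/null; python3 -c "
from h import *; pa()"; done
```

```text
t 10.85 perp 3.1 y -0.2 ax 49.0 rpy [180.   30.  179.3] F [-0.6  0.7 -1.2] g 0.0 w 0.0
t 11.15 perp 3.1 y -0.2 ax 47.4 rpy [-180.    30.   179.3] F [ 0.5  0.6 -0.1] g 0.0 w 0.002
```

```bash
for i in 1 2 3; do python3 -m creep '[0,0,0,0,0,1,0,0,0,0,0,0,0,0]' >/dev/null; python3 -c "
from h import *; pa()"; done
```

```text
t 11.35 perp 3.1 y -0.2 ax 46.4 rpy [-180.    30.   179.3] F [-1.1  0.6  0.2] g 0.0 w 0.003
t 11.55 perp 3.1 y -0.2 ax 46.1 rpy [-180.    30.1  179.3] F [-6.8 -0.3  8.4] g 5.5 w 0.003
t 11.75 perp 3.2 y -0.1 ax 45.9 rpy [-180.    30.1  179.3] F [-16.7  -1.   23. ] g 13.9 w 0.002
```

Contact is at a measured axial of 46.2, so the boundary between discs 3 and 4 is at 22.2. I'll back off, open, and go down to a TCP axial of about 23.5.

```bash
python3 -m creep '[0,0,0,0,0,-20,0,0,0,0,0,0,-20,0,0,0,0,0,0,0,70,0,0,0,0,0,0,70,0,0,0,0,0,0,70,0,0,0,0,0,0,70,0,0,0,0,0,20,70,0,0,0,0,0,20,70,0,0,0,0,0,0,70]'; python3 -c "
from h import *; pa(); shot('wrist','w5')"
```

```text
time: 12.65
tool_pos: [0.524, 0.1565, 0.0876]
orientation: [-179.9, 29.8, 179.3]
ft_force: [-0.2, 0.1, -0.7]
width: 0.821
grasp_force: 0.0
t 12.65 perp 1.5 y -0.7 ax 42.6 rpy [-179.9   29.8  179.3] F [-0.2  0.1 -0.7] g 0.0 w 0.821
```

View pics/w5.png

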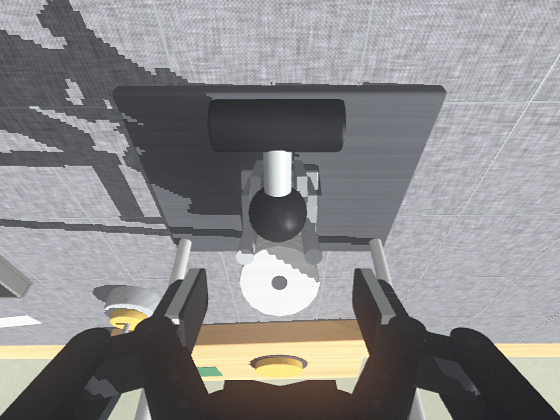

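The disc is centred at (280,283) between the fingers, columns 206 to 357. Descending.

```bash
python3 -m creep '[0,0,0,-1,0.3,10,70,0,0,0,0,0,7,70,0,0,0,0,0,1,70,0,0,0,0,0,0,70,0,0,0,0,0,0,70]'; python3 -c "
from h import *; pa()"
```

```text
time: 13.2
tool_pos: [0.5343, 0.1573, 0.0752]
orientation: [180.0, 30.0, 179.3]
ft_force: [-0.5, -0.6, 0.2]
width: 0.818
grasp_force: 0.0
t 13.20 perp 4.2 y 0.1 ax 26.7 rpy [180.   30.  179.3] F [-0.5 -0.6  0.2] g 0.0 w 0.818
```

```bash
python3 -m creep '[0,0,0,0,0,3,70,0,0,0,0,0,0,60,0,0,0,0,0,0,50,0,0,0,0,0,0,44,0,0,0,0,0,0,34,0,0,0,0,0,0,34,0,0,0,0,0,0,34,0,0,0,0,0,0,34,0,0,0,0,0,0,34]' 50; python3 -c "
from h import *; pa()"
```

```text
time: 14.1
tool_pos: [0.5358, 0.1563, 0.0728]
orientation: [-179.9, 30.1, 179.2]
ft_force: [-2.9, -2.7, 6.7]
width: 0.451
grasp_force: 49.3
t 14.10 perp 4.3 y -0.8 ax 23.9 rpy [-179.9   30.1  179.2] F [-2.9 -2.7  6.7] g 49.3 w 0.451
```

```bash
python3 -m creep '[0,0,0,0,0,-2,34,0,0,0,0,0,-4,34,0,0,0,0,0,-8,34,0,0,0,0,0,-10,34,0,0,0,0,0,-15,34,0,0,0,0,0,-15,34,0,0,0,0,0,-15,34,0,0,0,0,0,-15,34,0,0,0,0,0,0,34]'
python3 - <<'E'
from h import *
pa(); shot('wrist','w6'); shot('scene','s6')
a=cv2.imread('pics/w6.png')[180:330,200:360]; b=cv2.imread('pics/s6.png')[150:240,270:360]
o=np.zeros((600,800,3),np.uint8); a=cv2.resize(a,(400,375),interpolation=2); b=cv2.resize(b,(400,400),interpolation=2)
o[:375,:400]=a; o[:400,400:]=b; cv2.imwrite('pics/c6.png',o[:400])
E
```

```text
time: 15.0
tool_pos: [0.4928, 0.1586, 0.1466]
orientation: [179.9, 30.1, 179.3]
ft_force: [0.4, 1.0, -0.5]
width: 0.448
grasp_force: 50.7
t 15.00 perp 3.9 y 0.9 ax 109.3 rpy [179.9  30.1 179.3] F [ 0.4  1.  -0.5] g 50.7 w 0.448
```

View pics/c6.png

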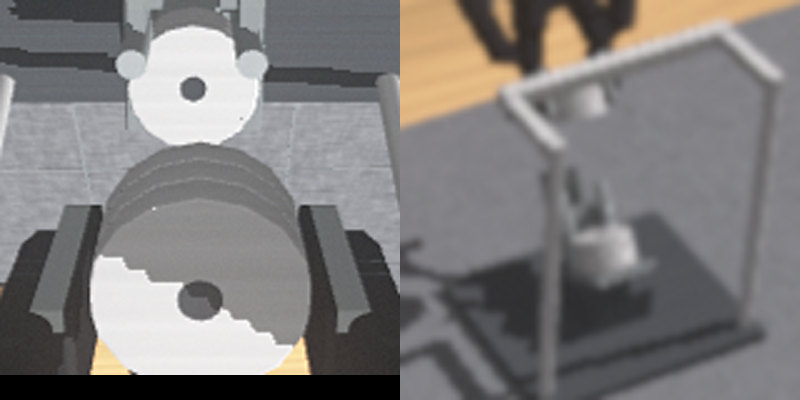

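Three discs are held, with three rims visible, and three remain in the feeder. Next I'll locate the tray.

Run:
```python
from h import *
c=cam("top")
for uv in [(308.5,176.5),(358.5,177),(356,237),(307.5,236)]: print(onz(c,uv,.02))
t=onz(c,(332.7,206.7),.02); print("tray",t)
z=np.array([0,0,-1.]);x=np.array([-1.,0,0]);y=np.cross(z,x)
to([t[0],t[1],.1],np.c_[x,y,z])
s=ctrl.read_state(); print((t-s["tool_pos"])*1e3)
```

```text
[ 0.6774458  -0.10875028  0.02      ]
[ 0.68035609 -0.24784698  0.02      ]
[ 0.5133939  -0.24337221  0.02      ]
[ 0.51215    -0.10992667  0.02      ]
tray [ 0.59516833 -0.17765462  0.02      ]
shift [ -69.  -334.7   92. ] turn [-0.002  0.524 -0.012] t 15.1
[ 101.82409212 -335.87233635 -125.42986386]
```

```bash
python3 -m creep '[0,0,0,0,0,-20,34,0,0,0,0,0,-25,34,0,0,0,0,-15,-15,34,0,0,0,0,-30,0,34,0,0,0,0,-40,0,34,0,0,0,0,-40,0,34,0,0,0,0,-40,0,34,0,0,0,0,-40,0,34,0,0,0,0,-40,0,34,0,0,0,0,-40,0,34,0,0,0,0,-30,0,34,0,0,0,0,-15,0,34,0,0.1,0,0,0,0,34,0,0.131,0,0,0,0,34,0,0.131,0,0,0,0,34,0,0.1,0,0,0,0,34,0,0.062,0,0,0,0,34,0,0,0,0,0,0,34,0,0,0,0,0,0,34]'
python3 - <<'E'
from h import *
pa()
t=np.array([.595,-.178,.02]); z=np.array([0,0,-1.]);x=np.array([-1.,0,0]);y=np.cross(z,x)
to(t,np.c_[x,y,z])
E
```

```text
time: 17.0
tool_pos: [0.4593, -0.1715, 0.1958]
orientation: [179.9, -0.0, 179.3]
ft_force: [-0.8, -0.2, -0.2]
width: 0.449
grasp_force: 50.8
t 17.00 perp 3.3 y -329.5 ax 166.5 rpy [179.9  -0.  179.3] F [-0.8 -0.2 -0.2] g 50.8 w 0.449
shift [-135.9   -5.1  175.7] turn [ 0.001 -0.001 -0.012] t 17.0
```

```bash
python3 -m creep '[0,0,0,-25,-1,0,34,0,0,0,-40,-2,10,34,0,0,0,-40,-2,20,34,0,0,0,-31,0,35,34,0,0,0,0,0,40,34,0,0,0,0,0,30,34,0,0,0,0,0,20,34,0,0,0,0,0,10,34,0,0,0,0,0,0,34,0,0,0,0,0,0,34]'
python3 - <<'E'
from h import *
pa(); c=shot('wrist','w7'); print(ctrl.read_state()["tool_pos"])
E
```

```text
time: 18.0
tool_pos: [0.5958, -0.179, 0.0332]
orientation: [-180.0, 0.1, 179.2]
ft_force: [0.4, 0.4, -1.3]
width: 0.447
grasp_force: 50.8
t 18.00 perp 40.3 y -335.3 ax -42.6 rpy [-1.800e+02  1.000e-01  1.792e+02] F [ 0.4  0.4 -1.3] g 50.8 w 0.447
[ 0.59631829 -0.17914036  0.03370886]
```

View pics/w7.png

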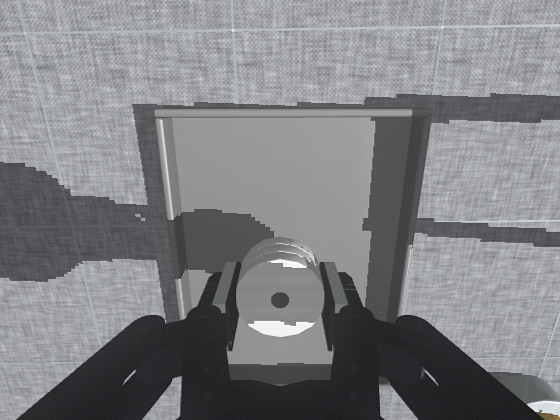

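The disc stack is over the middle of the tray (tray walls at columns 160 and 425, discs at 280). Lowering gently.

```bash
python3 -m creep '[0,0,0,0,0,10,34,0,0,0,0,0,10,34,0,0,0,0,0,4,34,0,0,0,0,0,0,34,0,0,0,0,0,0,34]' | grep -E 'pos|ft'; for i in 1 2 3; do python3 -m creep '[0,0,0,0,0,1,34,0,0,0,0,0,0,34]' | grep -E 'pos|ft'; done
```

```text
tool_pos: [0.5954, -0.1785, 0.0079]
ft_force: [0.1, -0.1, -0.5]
tool_pos: [0.5957, -0.1786, 0.0073]
ft_force: [-0.4, 0.3, -0.2]
tool_pos: [0.5955, -0.1786, 0.0062]
ft_force: [-0.2, -0.5, -0.6]
tool_pos: [0.5956, -0.1786, 0.0059]
ft_force: [-1.6, -0.3, 5.0]
```

```bash
python3 -m creep '[0,0,0,0,0,0,42,0,0,0,0,0,0,46,0,0,0,0,0,0,52,0,0,0,0,0,0,60,0,0,0,0,0,0,60,0,0,0,0,0,0,60,0,0,0,0,0,-5,60,0,0,0,0,0,-20,60,0,0,0,0,0,-40,60,0,0,0,0,0,-45,60,0,0,0,0,0,-45,60,0,0,0,0,0,-30,60,0,0,0,0,0,0,60,0,0,0,0,0,0,60]'
python3 - <<'E'
from h import *
pa(); shot('wrist','w8')
E
```

```text
time: 20.55
tool_pos: [0.5959, -0.1787, 0.1911]
orientation: [-180.0, 0.1, 179.3]
ft_force: [0.5, 0.9, 0.1]
width: 0.7
grasp_force: 0.0
t 20.55 perp 119.3 y -335.0 ax 94.0 rpy [-1.800e+02  1.000e-01  1.793e+02] F [0.5 0.9 0.1] g 0.0 w 0.7
```

View pics/w8.png

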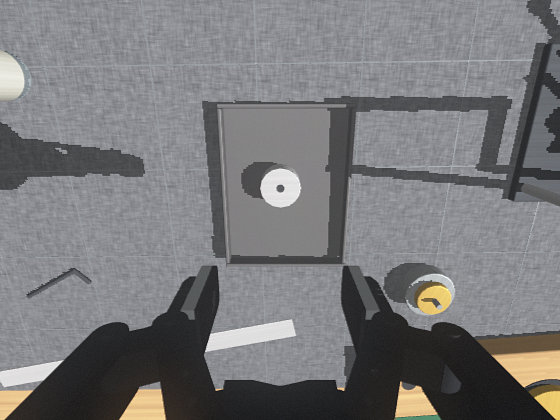

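The stack lies flat at (281,187) in the tray. Going back to the lever.

```bash
python3 -m creep '[0,0,0,25,0,-10,60,0,0,0,40,0,-15,60,0,0,0,40,0,-15,60,0,0,0,32,10,0,60,0,0,0,0,30,0,60,0,0,0,0,40,0,60,0,0,0,0,40,0,60,0,0,0,0,40,0,60,0,0,0,0,40,0,60,0,0,0,0,40,0,60,0,0,0,0,40,0,60,0,0,0,0,30,0,60,0,0,0,0,15,0,60,0,-0.1,0,0,10,0,60,0,-0.131,0,0,0,0,60,0,-0.131,0,0,0,0,60,0,-0.1,0,0,0,0,60,0,-0.062,0,0,0,0,60,0,0,0,0,0,0,60,0,0,0,0,0,0,60]'
python3 - <<'E'
from h import *
pa()
E
```

```text
time: 22.6
tool_pos: [0.462, 0.1581, 0.2292]
orientation: [-180.0, 29.9, 179.3]
ft_force: [-0.1, -0.2, 1.0]
width: 0.702
grasp_force: 0.0
t 22.60 perp 18.6 y -0.0 ax 196.1 rpy [-180.    29.9  179.3] F [-0.1 -0.2  1. ] g 0.0 w 0.702
```

```bash
python3 -m creep '[0,0,0,30,0,0,60,0,0,0,40,0,0,60,0,0,0,28,-1,0,60,0,0,0,0,0,20,60,0,0,0,0,0,30,60,0,0,0,0,0,30,60,0,0,0,0,0,20,60,0,0,0,0,0,4,60,0,0,0,0,0,0,60,0,0,0,0,0,0,60]'
python3 - <<'E'
from h import *
pa()
E
```

```text
time: 23.6
tool_pos: [0.4303, 0.1576, 0.0914]
orientation: [180.0, 30.0, 179.3]
ft_force: [-0.9, -0.4, 0.4]
width: 0.705
grasp_force: 0.0
t 23.60 perp -77.8 y -0.9 ax 92.7 rpy [180.   30.  179.3] F [-0.9 -0.4  0.4] g 0.0 w 0.705
```

```bash
python3 -m creep '[0,0,0,2,0,1,45,0,0,0,0,0,0,25,0,0,0,0,0,0,25,0,0,0,0,0,0,25,0,0,0,0,0,0,25,0,0,0,0,0,0,25,0,0,0,0,0,0,25,0,0,0,-6.9,0,-3.6,25,0,0,0,-7.3,0,-2.7,25,0,0,0,-7.5,0,-1.8,25,0,0,0,-7.7,0,-0.8,25,0,0,0,-7.8,0,0.2,25,0,0,0,-7.6,0,1.1,25,0,0,0,-7.5,0,2.1,25,0,0,0,0,0,0,25]' 30
python3 - <<'E'
from h import *
pa()
f=lambda t:np.array([58*np.cos(t)-22*np.sin(t)-48,58*np.sin(t)+22*np.cos(t)+57])
for t in [.875,0,-.1,-.2,-.3,-.4,-.5,-.55,-.6]: print(t,np.round(f(t),1),np.round(f(t)-[0,18.7],1))
E
```

```text
time: 25.1
tool_pos: [0.4724, 0.1568, 0.1211]
orientation: [-180.0, 30.1, 179.2]
ft_force: [-3.6, -1.7, 3.7]
width: 0.342
grasp_force: 32.2
t 25.10 perp -26.4 y -1.2 ax 97.4 rpy [-180.    30.1  179.2] F [-3.6 -1.7  3.7] g 32.2 w 0.342
0.875 [-27.7 115.6] [-27.7  96.9]
0 [10. 79.] [10.  60.3]
-0.1 [11.9 73.1] [11.9 54.4]
-0.2 [13.2 67. ] [13.2 48.3]
-0.3 [13.9 60.9] [13.9 42.2]
-0.4 [14.  54.7] [14. 36.]
-0.5 [13.4 48.5] [13.4 29.8]
-0.55 [12.9 45.4] [12.9 26.7]
-0.6 [12.3 42.4] [12.3 23.7]
```

```bash
python3 -m creep '[0,0,0,-7.1,0,3,25,0,0,0,-6.8,0,3.8,25,0,0,0,-6.2,0,4.7,25,0,0,0,-5.5,0,5.4,25,0,0,0,-4.9,0,6,25,0,0,0,-4,0,6.6,25,0,0,0,-3.2,0,7.1,25,0,0,0,-1.9,0,5.9,25,0,0,0,-1.3,0,6.1,25,0,0,0,-0.7,0,6.1,25,0,0,0,-0.1,0,6.2,25,0,0,0,0,0,0,25,0,0,0,0,0,0,25]'
python3 - <<'E'
from h import *
pa()
E
```

```text
time: 26.4
tool_pos: [0.5414, 0.1561, 0.0909]
orientation: [180.0, 30.4, 179.2]
ft_force: [4.8, -3.8, 5.1]
width: 0.34
grasp_force: 35.6
t 26.40 perp 18.2 y -0.9 ax 36.7 rpy [180.   30.4 179.2] F [ 4.8 -3.8  5.1] g 35.6 w 0.34
```

```bash
python3 -m creep '[0,0,0,0.6,0,2,25,0,0,0,0.6,0,2,25,0,0,0,0.5,0,2,25,0,0,0,0,0,0,25]' >/dev/null; python3 -c "
from h import *; pa()"; for i in 1 2 3 4; do python3 -m creep '[0,0,0,0.2,0,1,25,0,0,0,0,0,0,25]' >/dev/null; python3 -c "
from h import *; pa()"; done
```

```text
t 26.80 perp 17.7 y -0.9 ax 30.9 rpy [180.   30.5 179.2] F [ 5.5 -3.4  5.5] g 35.8 w 0.341
t 27.00 perp 17.6 y -0.9 ax 30.0 rpy [180.   30.6 179.2] F [ 5.3 -2.8  5.6] g 35.8 w 0.342
t 27.20 perp 17.5 y -0.9 ax 29.0 rpy [180.   30.6 179.2] F [ 5.7 -3.9  4.4] g 35.8 w 0.34
t 27.40 perp 17.3 y -0.9 ax 28.0 rpy [180.   30.6 179.2] F [ 5.1 -3.7  5.9] g 35.8 w 0.342
t 27.60 perp 17.1 y -0.9 ax 27.0 rpy [180.   30.6 179.2] F [ 6.  -3.   5.8] g 35.8 w 0.339
```

```bash
for i in 1 2 3 4; do python3 -m creep '[0,0,0,0.2,0,1,25,0,0,0,0,0,0,25]' >/dev/null; python3 -c "
from h import *; pa()
if $i==4: shot('wrist','w9')"; done
```

```text
t 27.80 perp 16.8 y -0.9 ax 26.0 rpy [180.   30.6 179.2] F [ 4.9 -3.4  4.9] g 35.8 w 0.337
t 28.00 perp 16.7 y -0.9 ax 25.0 rpy [180.   30.6 179.2] F [ 5.8 -2.6  5.6] g 35.8 w 0.34
t 28.20 perp 16.4 y -0.9 ax 23.9 rpy [180.   30.5 179.2] F [ 5.5 -3.   4.5] g 35.8 w 0.338
t 28.40 perp 16.2 y -0.9 ax 22.9 rpy [180.   30.5 179.2] F [ 5.6 -2.8  4.5] g 35.8 w 0.343
```

View pics/w9.png

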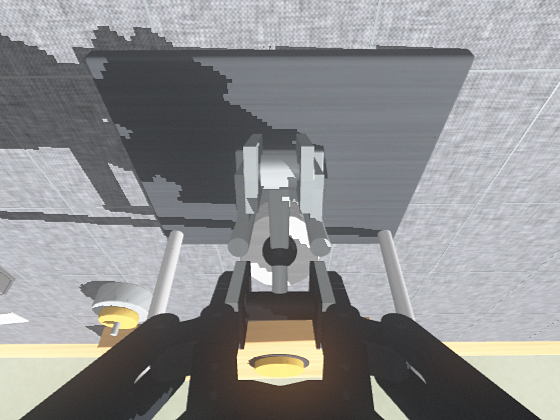

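That put me over the 10-picture limit, so from here I'll use only numbers. Next I'll release the handle, shut the fingers and press down on its top until the ball seats.

```bash
python3 -m creep '[0,0,0,0,0,0,35,0,0,0,0,0,0,50,0,0,0,0,0,0,55,0,0,0,0,0,0,55,0,0,0,0,0,-15,55,0,0,0,0,0,-25,55,0,0,0,2,0,0,0,0,0,0,1,1,0,0,0,0,0,0,0,0,0,0,0,0,0,0,0,0,0,0,0,0,0,0,0]' >/dev/null; python3 -c "
from h import *; pa()"
```

```text
t 29.55 perp 7.0 y -0.0 ax 61.6 rpy [-180.    30.   179.3] F [-1.  -0.6 -0.1] g 0.0 w 0.002
```

```bash
python3 -m creep '[0,0,0,-6,0,0,0,0,0,0,0,0,4,0,0,0,0,0,0,3,0,0,0,0,0,0,0,0]' >/dev/null; python3 -c "
from h import *; pa()"; for i in 1 2 3 4 5; do python3 -m creep '[0,0,0,0,0,1,0,0,0,0,0,0,0,0]' >/dev/null; python3 -c "
from h import *; pa()"; done
```

```text
t 29.95 perp 13.1 y -0.0 ax 54.7 rpy [-180.    30.   179.3] F [-0.2 -0.1 -0.2] g 0.0 w -0.0
t 30.15 perp 13.2 y 0.1 ax 54.1 rpy [-180.    30.   179.3] F [-0.9  0.6 -0.1] g 0.0 w 0.0
t 30.35 perp 13.5 y 0.1 ax 53.2 rpy [-180.    30.   179.3] F [-0.4  0.6  0.4] g 0.0 w -0.0
t 30.55 perp 13.5 y 0.1 ax 52.2 rpy [180.   30.  179.3] F [-0.2  0.9 -0. ] g 0.0 w 0.001
t 30.75 perp 13.5 y 0.1 ax 51.1 rpy [180.   30.  179.3] F [0.  0.5 1.4] g 0.0 w -0.0
t 30.95 perp 13.4 y 0.1 ax 50.1 rpy [180.   30.  179.3] F [-0.6 -0.6 -1.3] g 0.0 w -0.001
```

```bash
for i in 1 2 3 4; do python3 -m creep '[0,0,0,0,0,1,0,0,0,0,0,0,0,0]' >/dev/null; python3 -c "
from h import *; pa()"; done
```

```text
t 31.15 perp 13.4 y 0.1 ax 49.2 rpy [-180.    30.   179.3] F [-0.8 -0.3  2.2] g 1.0 w 0.001
t 31.35 perp 13.4 y 0.1 ax 48.6 rpy [-180.    30.   179.3] F [-6.3 -0.2  8.6] g 5.2 w 0.002
t 31.55 perp 13.4 y 0.2 ax 48.1 rpy [-180.    30.1  179.3] F [-12.    0.2  15.3] g 9.9 w 0.001
t 31.75 perp 13.4 y 0.2 ax 47.6 rpy [-180.    30.1  179.3] F [-17.4  -0.9  23.8] g 15.0 w 0.0
```

```bash
python3 -m creep '[0,0,0,0,0,-6,0,0,0,0,0,0,0,0,0,0,0,0,0,3,0,0,0,0,0,0,0,0]' >/dev/null; python3 -c "
from h import *; pa()"; for i in 1 2 3; do python3 -m creep '[0,0,0,0,0,1,0,0,0,0,0,0,0,0]' >/dev/null; python3 -c "
from h import *; pa()"; done
```

```text
t 32.15 perp 14.0 y 0.2 ax 48.9 rpy [180.   30.1 179.3] F [-1.   0.7  4.3] g 2.3 w 0.002
t 32.35 perp 14.0 y 0.2 ax 48.3 rpy [180.   30.1 179.3] F [-6.7 -0.4 10.8] g 6.4 w -0.001
t 32.55 perp 14.0 y 0.3 ax 47.9 rpy [-180.    30.1  179.3] F [-12.   -0.4  19.2] g 11.2 w 0.002
t 32.75 perp 14.0 y 0.3 ax 47.4 rpy [-180.    30.1  179.3] F [-19.   -0.   27.5] g 16.4 w 0.002
```

Contact repeats at 49.1 mm (49.6 predicted for the ball on three discs), and the force rises stiffly, so the ball is seated. Retracting, then a numeric check and hand-in.

```bash
python3 -m creep '[0,0,0,0,0,-10,0,0,0,0,0,0,-25,0,0,0,0,0,0,-35,0,0,0,0,0,0,-35,0,0,0,0,0,0,-20,0,0,0,0,0,0,0,0,0,0,0,0,0,0,0]'
python3 - <<'E'
from h import *
pa(); c=shot('wrist','w10'); g=cv2.imread('pics/w10.png',0)
Rf=Ro.from_euler('z',A,degrees=True).as_matrix()
P=lambda q:proj(c,X0+Rf@np.array([.866*q[0]-.5*q[2],q[1],.5*q[0]+.866*q[2]])/1e3)
for t in (-.3,-.45,-.55,-.65):
    h=(58*np.cos(t)-22*np.sin(t)-48,58*np.sin(t)+22*np.cos(t)+57+4); b=(48*np.cos(t)-48,48*np.sin(t)+57)
    print(t,"handle",P((h[0],0,h[1])).round(1),"ball",P((b[0],0,b[1])).round(1))
col=g[150:300,279]; m=(g<62).astype(np.uint8); n,_,s,ce=cv2.connectedComponentsWithStats(m[100:300,230:330])
for i in range(1,n):
    if s[i,4]>60: print(s[i]+[230,100,0,0,0],ce[i]+[230,100])
E
```

```text
time: 33.45
tool_pos: [0.4703, 0.1581, 0.2049]
orientation: [180.0, 30.1, 179.3]
ft_force: [0.8, -0.5, -0.5]
width: -0.005
grasp_force: 0.0
t 33.45 perp 13.7 y 0.1 ax 171.0 rpy [180.   30.1 179.3] F [ 0.8 -0.5 -0.5] g 0.0 w -0.005
-0.3 handle [278.8 208.2] ball [278.9 182.3]
-0.45 handle [278.8 204.5] ball [278.9 177.5]
-0.55 handle [278.9 201.3] ball [278.9 173.9]
-0.65 handle [278.9 197.7] ball [278.9 170. ]
[ 230  100   57   66 2011] [246.42317255 130.47240179]
[270 171  17  14 118] [277.21186441 178.1440678 ]
[230 177  26   8 136] [242.20588235 179.83823529]
[303 181  27   8  96] [315.77083333 184.79166667]
[262 197  34  13 401] [278.35162095 203.27680798]
[276 261   8  39 272] [279.65441176 281.26470588]
[248 271  17  29 396] [256.57828283 285.69949495]
[295 271  18  29 403] [302.9280397 285.808933 ]
```

```bash
python3 -c "
from workcell import ctrl; print(ctrl.sign_off())"
```

```text
the job is handed in; nothing more can be done
None
```

I swung the lever back, stacked three discs flat in the tray, brought the ball down onto the three left in the feeder and handed in at about 33 s; I viewed 12 pictures against the limit of 10, and the final ball contact was checked by force and numbers only.

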